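# Stand the capacitor up and hold the light-box shutter half open

### The job

A salvaged blue capacitor has toppled over: stand it upright, terminals up, in the middle of the round pad in front of the inspection light box, without dropping it, and let go of it. Then take the orange tab of the light box's spring-loaded shutter, slide it until the tab is level with the yellow half-travel mark, and finish while still holding it there with the fingers, because the spring would snap it shut. Leave the other things on the bench alone.

Things in the scene. Friction and masses are not known exactly. Their poses are not given: they have to be found in the camera images.
- capacitor: Loose round can, blue with a black top and two brass terminals, 50 mm diameter, 102 mm tall over the terminals (can body 94 mm), about 0.25 kg. Origin at the centre of its flat foot; its z axis runs along the can from foot to terminals. It starts lying on the bench, z level, so its axis is 25 mm above the bench; it is smooth and can roll.
- pad: Fixed black round rubber pad with a thin white ring, 120 mm diameter, 8 mm thick, on the bench in front of the light box's window. Origin at the centre of its underside; the capacitor's foot goes 8 mm above it.
- lightbox: Fixed grey metal box, 200 mm (its x) by 120 mm (its y) by 140 mm tall, origin at the centre of its underside, z up; it stands turned by up to about 15 degrees. Its window and black shutter blade are on its -y face (the blade and rail stick out 10 mm). On its flat top are three painted lines across the slide, at its x = -35 mm (white, shutter closed), 0 mm (yellow, half travel) and +35 mm (white, fully open).
- shutter (a joint): Travel of the spring-loaded shutter in m: 0 closed (start), 0.070 fully open against its stop, half travel 0.035. It opens towards the light box's +x. The spring pushes it shut with about 2 N when closed, 7 N at half travel and 12.5 N fully open; let go, it snaps shut.
- shutter_tab: Upright orange tab fixed on the shutter, 16 mm (along the slide, light box's x) by 26 mm by 45 mm tall. Origin at the centre of its underside, 146 mm above the bench, at light box's y = -46 mm and, closed, x = -35 mm; axes as the light box's. Its underside sits on a thin steel bracket (30 by 34 mm); the flat box top is 6 mm below its underside. Room for fingers on all sides.
- spray: Bystander, loose: white and red spray can, 60 mm diameter, 170 mm tall. Origin at the centre of its underside. Leave alone.
- mug: Bystander, loose: white mug, 80 mm diameter, 90 mm tall. Origin at the centre of its underside. Leave alone.
- driver: Bystander, loose: screwdriver with an orange handle, lying on the bench. Leave alone.
- wrench: Bystander, loose: steel wrench lying on the bench. Leave alone.
- relay: Bystander, loose: aluminium relay box 90 x 60 mm, 36 mm tall, black cover, three orange sockets. Origin at the centre of its underside. Leave alone.
Mind the look-alikes: they are no part of the job. Of the things that look like the capacitor, the smallest one is meant.

How it is judged:
On the way:
1. the capacitor stands upright in the middle of the pad, let go and at rest, with the shutter still closed (angle between capacitor's own z axis and vertical below 0.12 rad and horizontal distance between capacitor and pad below 0.028 m and z of capacitor in the frame of pad between 0.004 and 0.012 m and contact force between each of the arm, the fingers and capacitor below 0.1 N and linear speed of capacitor below 0.03 m/s and angular speed of capacitor below 0.3 rad/s and value of joint shutter below 0.008 m), for 0.2 s.
At the end, for the whole second after the job is handed in: The shutter is held still by the fingers on its orange tab (contact over 3 N) at 35 mm of travel, within 7 mm, while the capacitor, untouched, stands upright (within 7 degrees) and at rest on the pad, within 28 mm of its centre, not leaning on the light box (angle between capacitor's own z axis and vertical below 0.12 rad and horizontal distance between capacitor and pad below 0.028 m and z of capacitor in the frame of pad between 0.004 and 0.012 m and contact force between each of the arm, the fingers and capacitor below 0.1 N and linear speed of capacitor below 0.03 m/s and angular speed of capacitor below 0.3 rad/s and value of joint shutter between 0.028 and 0.042 m and velocity of joint shutter between -0.01 and 0.01 m/s and contact force between the fingers and shutter_tab_c0 above 3 N and contact force between capacitor and lightbox below 0.1 N); the arm keeps its last pose, push and grip.
It fails at once if a bystander (spray can, mug, screwdriver, wrench, relay box) is shifted by more than 30 mm or tipped over (distance of any of spray, mug, driver, wrench, relay from where it was at the start of the episode above 0.03 m or angle between any of spray, mug, relay's own z axis and vertical above 0.5 rad).
It fails at once if the capacitor is dropped (out of the fingers and moving faster than 0.7 m/s) (contact force between the fingers and capacitor below 0.05 N and linear speed of capacitor above 0.7 m/s).
It also fails if it takes over 54 s, if anything falls off the work surface, if the arm or the gripper's body presses on something with over 40 N, if the wrist force passes 120 N, or if a joint passes its speed limit or range.

### The arm

A 7-joint arm with a two-finger parallel gripper is mounted at the origin on the work surface. World frame = base frame: x ahead of the robot, y to its left, z up, the work surface at z = 0. Lengths are in m, angles in rad, forces in N, time in s.
With the tool pointing down it reaches from about 0.425 to 0.925 m from the base axis. Payload 6.8 kg.
Tool frame: the origin (TCP) lies on the front face of the gripper's body, between the roots of the fingers; the fingertips stand 73 mm ahead of it and the grasp point (between the pads) lies 54 mm ahead of it (env.nose_length is the distance from the TCP to the fingertips, in m); z points along the fingers, y is the line along which they close (so a half turn about z gives the same grasp; the last joint's range is limited). The gripper opens to 85 mm and grips with 20 to 120 N. Pads are 22 mm wide; open, the fingers measure 114 mm over their backs; the gripper's body (76 mm by 85 mm) begins 54 mm behind the grasp point. The pads swing forward as they close: fully open they stand 13 mm farther back than shut.
Start: joints at [-1.445, 0.477, 0.022, 1.555, -0.011, 1.109, -0.083], TCP at [0.156, 0.657, 0.304] pointing down, gripper open.
Joint ranges: [-2.96, 2.96], [-0.34, 2.1], [-1.41, 1.46], [0.24, 2.44], [-1.37, 4.51], [0.17, 1.92], [-2.96, 2.96]. Speed limits (rad/s): [2.39, 2.39, 3.14, 3.14, 3.14, 3.14, 3.14].

### API

Orientations are given as a unit quaternion [w, x, y, z].
In Python, from cell import env, kin, camera, calibration, job gives the robot as it stands. The module is installed in compiled form; this text tells all that it offers. Calls block until the motion is done:
- env.reach(position, orientation): joint-space move of the TCP to a pose.
- env.movel(position, velocity=0.15, rot=None, stop_force=None): straight line of the TCP; rot=None keeps the orientation; velocity is the mean speed in m/s. With stop_force (N) it stops when the force on the tool has changed by that much, and returns True; else False.
- env.goto_joints(angles): joint-space move.
- env.grip(opening, f_grip=None): finger opening in m; f_grip is the grip in N (None keeps the last); returns when the fingers have stopped.
- env.dwell(seconds).
- kin.inverse_kinematics(position, orientation): joint angles nearest the present ones, or None.
- env.get_state(): the state.
- camera(name): name is "scene" or "side" or "wrist"; returns (picture, depth): 480x640x3 uint8, blue, green, red; 480x640 float32, m along the optical axis (not along the pixel's ray), 0 where there is no reading.
- calibration(name): a dict with "fx", "fy", "cx", "cy" (pixels), "rvec" (rotation vector, rad) and "tvec" (3), from world to camera coordinates, as OpenCV has them. Camera axes: x right, y down, z forward; pixel columns grow to the right and rows downward; lengths in m; the calibration is good to about 2 mm. A picture is of the moment at which its call begins: read the wrist's pose just before it. calibration takes no time and is no camera call; for the wrist camera it gives the pose at the moment of the call.
A pose or a line that the arm cannot do raises env.PlanningError and nothing moves.
- job.job_done(): hands the job in; it is judged then, once.
The state is a dict: "time": time; "qpos": joint angles; "joint_velocities": joint speeds; "joint_torque": joint torques, N m; "tcp_pos": TCP position; "orientation": TCP orientation; "force": force on the tool from outside, world axes, zero at the start; "torque": the same for the moment, N m; "opening": finger opening in m; "gripper_force": force on a finger pad.
Only numpy, scipy, OpenCV 4.12 (cv2) and the standard library are available. Lean on these libraries where they do the work, as an engineer would, in place of code of your own. Each camera call takes 0.05 s, during which the arm holds its last target. There are 200 camera calls.

## Working session

There is one attempt and no reset: what is moved stays moved. The work goes in short steps, each a Python script; the robot and the scene stay as the last script left them, time stands still between calls to the robot, and variables do not carry over. Pictures are saved under pics/ and viewed, at most 10 in all, crops included, and the job is handed in when it is done.

```bash
mkdir -p pics; ls
cat > h.py <<'E'
import numpy as np, cv2, pickle
from scipy.spatial.transform import Rotation as R
def cloud(d,c):
    v,u=np.mgrid[:480,:640]
    P=np.stack([(u-c["cx"])/c["fx"]*d,(v-c["cy"])/c["fy"]*d,d],-1)
    Rm=cv2.Rodrigues(np.array(c["rvec"],float))[0]
    return (P-np.array(c["tvec"]).ravel())@Rm
def ray_plane(uv,c,z):
    Rm=cv2.Rodrigues(np.array(c["rvec"],float))[0]; t=np.array(c["tvec"]).ravel()
    uv=np.atleast_2d(uv).astype(float)
    D=np.c_[(uv[:,0]-c["cx"])/c["fx"],(uv[:,1]-c["cy"])/c["fy"],np.ones(len(uv))]@Rm
    o=-Rm.T@t
    return o+D*((z-o[2])/D[:,2])[:,None]
def snap(name,tag):
    from cell import camera,calibration
    c=calibration(name); p,d=camera(name)
    pickle.dump((p,d,c),open(f"pics/{tag}.pkl","wb")); cv2.imwrite(f"pics/{tag}.png",p)
    return p,d,c
def load(tag): return pickle.load(open(f"pics/{tag}.pkl","rb"))
E
python3 - <<'E'
from h import *
from cell import env
for n in ("scene","side","wrist"):
    p,d,c=snap(n,n+"0"); print(n,{k:np.round(v,3).tolist() for k,v in c.items()},(d>0).mean())
s=env.get_state(); print(s)
E
```

```text
pics
scene {'fx': 447.687, 'fy': 447.687, 'cx': 320.627, 'cy': 245.972, 'rvec': [1.749, 2.053, -0.636], 'tvec': [0.168, -0.353, 1.398]} 0.9959928385416666
side {'fx': 517.098, 'fy': 517.098, 'cx': 315.29, 'cy': 234.669, 'rvec': [2.178, -0.13, 0.094], 'tvec': [-0.557, 0.092, 1.526]} 0.9961165364583333
wrist {'fx': 389.878, 'fy': 389.878, 'cx': 319.806, 'cy': 246.49, 'rvec': [-2.256, -1.779, -0.286], 'tvec': [-0.674, -0.041, 0.382]} 0.9961783854166667
{'time': 0.15, 'qpos': array([-1.44510669,  0.47761697,  0.02237054,  1.55617124, -0.01153905,
        1.1092751 , -0.083091  ]), 'joint_velocities': array([ 2.69254675e-04, -2.55663770e-03, -6.15420761e-05, -4.81052341e-03,
       -3.17904235e-03,  1.33615946e-03,  2.29595648e-03]), 'joint_torque': array([ 1.88788224e-03, -5.96930301e+01,  1.60993181e+00, -2.81493849e+01,
        1.26291881e-02,  6.60375750e-03, -2.26391296e-05]), 'tcp_pos': array([0.15630002, 0.65631837, 0.30316734]), 'orientation': array([-4.39633057e-05,  1.16634369e-01,  9.93174694e-01, -6.69959598e-04]), 'force': array([0.50118836, 0.25388128, 0.03028164]), 'torque': array([-0.0181821 ,  0.02105971,  0.01471728]), 'gripper_force': 0.0, 'opening': 0.08519447359533315}
```

View pics/scene0.png

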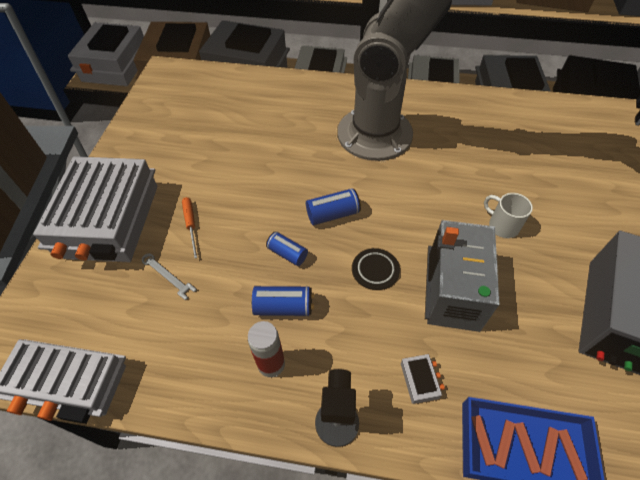

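View pics/side0.png

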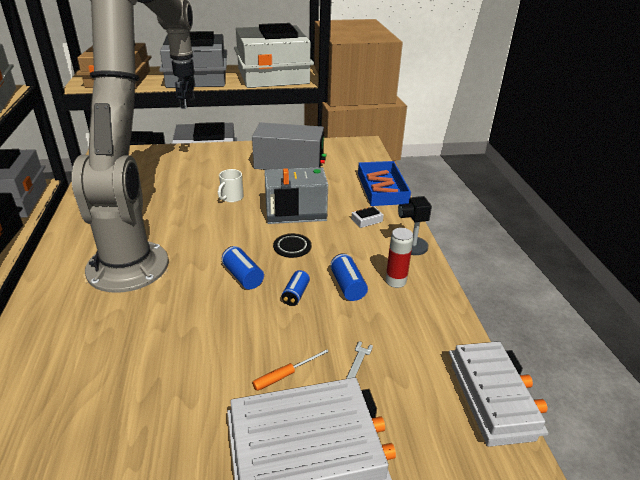

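The scene view shows the small blue can at (287,249), the pad at (376,268), the light box at about (465,275) with its tab at (451,237), and two larger look-alike cans at (333,207) and (281,300). The side view shows the small can's terminal end nearest the camera at (291,297).

```bash
cat > m.py <<'E'
from h import *
def blob(mask,uv):
    n,l,s,cen=cv2.connectedComponentsWithStats(mask.astype(np.uint8))
    i=1+np.argmin(np.hypot(*(cen[1:]-uv).T)+1e3*(s[1:,4]<15)); return l==i,s[i],cen[i]
for tag,cap,pad,tab in (("scene0",(287,249),(376,268),(451,237)),("side0",(297,286),(292,245),(286,178))):
    p,d,c=load(tag); P=cloud(d,c); hsv=cv2.cvtColor(p,cv2.COLOR_BGR2HSV)
    H,S,V=[hsv[...,i].astype(int) for i in range(3)]
    m,s,cen=blob((H>105)&(H<130)&(S>130)&(V>40),cap)
    Q=P[m]; print(tag,"cap",s,cen.round(1),"z",np.percentile(Q[:,2],[2,50,98]).round(3))
    mm=cv2.minAreaRect(np.argwhere(m)[:,::-1].astype(np.float32)); print(mm)
    q=Q[:,:2]-Q[:,:2].mean(0); a=np.linalg.svd(q,full_matrices=False)[2][0]; t=q@a
    print("  mean",Q.mean(0).round(3),"axis",a.round(3),"ext",np.percentile(t,[1,99]).round(3))
    # pad: dark
    m,s,cen=blob((V<60)&(abs(P[...,2]-.008)<.012),pad)
    ct=max(cv2.findContours(m.astype(np.uint8),cv2.RETR_EXTERNAL,cv2.CHAIN_APPROX_NONE)[0],key=cv2.contourArea)
    X=ray_plane(ct[:,0],c,.008)[:,:2].astype(np.float32)
    print("  pad",cv2.minEnclosingCircle(X), "ell",ray_plane(cv2.fitEllipse(ct)[0],c,.008).round(4),"zcloud",np.median(P[m][:,2]).round(4))
    m,s,cen=blob((H<14)&(S>170)&(V>90)&(P[...,2]>.12)&(P[...,2]<.22),tab)
    Q=P[m]; print("  tab",s,"z",np.percentile(Q[:,2],[2,50,98]).round(3)); T=Q[Q[:,2]>np.percentile(Q[:,2],98)-.006]
    print("  tab min/max",Q.min(0).round(3),Q.max(0).round(3))
    r=cv2.minAreaRect((T[:,:2]*1000).astype(np.float32)); print("  top",T.mean(0).round(4),r,len(T))
    top=(abs(P[...,2]-.14)<.006); m,s,cen=blob(top,tuple(np.array(tab)+(15,15)))
    r=cv2.minAreaRect((P[m][:,:2]*1000).astype(np.float32)); print("  boxtop",r,np.median(P[m][:,2]),cv2.boxPoints(r).round().tolist())
    m=m&(H>20)&(H<35)&(S>120)&(V>120); Q=P[m]
    if len(Q)>4:
        q=Q[:,:2]-Q[:,:2].mean(0); print("  yellow",Q.mean(0).round(4),len(Q),np.linalg.svd(q,full_matrices=False)[2][0])
E
python3 m.py
```

```text
scene0 cap [269 234  36  30 425] [285.4 249.4] z [0.025 0.044 0.051]
((285.6470031738281, 247.5882110595703), (33.61371994018555, 17.835851669311523), 30.963754653930664)
  mean [ 0.5   -0.176  0.048] axis [0.912 0.411] ext [-0.048  0.032]
  pad ((0.4918510913848877, 0.04932117834687233), 0.03896374627947807) ell [[0.4932 0.0494 0.008 ]] zcloud 0.0087
  tab [443 228  15  17 191] z [0.149 0.178 0.193]
  tab min/max [0.48  0.182 0.146] [0.497 0.207 0.194]
  top [0.4887 0.1949 0.1902] ((488.0931396484375, 194.4499053955078), (15.313169479370117, 23.48806381225586), 1.5663493871688843) 68
  boxtop ((520.9889526367188, 237.7914581298828), (128.2309112548828, 203.86968994140625), 89.79440307617188) 0.13995009919183443 [[419.0, 174.0], [623.0, 173.0], [623.0, 302.0], [419.0, 302.0]]
side0 cap [282 271  27  30 320] [298.2 284. ] z [0.026 0.044 0.051]
((296.5000305175781, 284.5), (17.441329956054688, 29.96331024169922), 26.56505012512207)
  mean [ 0.49  -0.189  0.045] axis [-0.152 -0.988] ext [-0.052  0.043]
  pad ((0.49431198835372925, 0.04929368570446968), 0.03946920484304428) ell [[0.4938 0.0479 0.008 ]] zcloud 0.0088
  tab [283 169   6  16  77] z [0.146 0.171 0.193]
  tab min/max [0.48  0.176 0.144] [0.496 0.21  0.193]
  top [0.4883 0.1937 0.1907] ((490.3584899902344, 193.72116088867188), (14.065879821777344, 22.270841598510742), 42.40492248535156) 15
  boxtop ((524.8919067382812, 237.68508911132812), (138.0767059326172, 200.31292724609375), 89.10072326660156) 0.13965394320572858 [[424.0, 170.0], [624.0, 167.0], [626.0, 305.0], [426.0, 308.0]]
  yellow [0.5243 0.2512 0.1404] 14 [ 0.01280175 -0.99991805]
```

Run:
```python
from h import *
from cell import env,kin,calibration
s=env.get_state(); c=calibration("wrist"); Rm=cv2.Rodrigues(np.array(c["rvec"]))[0]; o=-Rm.T@np.ravel(c["tvec"])
q=s["orientation"]; Rt=R.from_quat(np.r_[q[1:],q[0]]).as_matrix()
off=Rt.T@(o-s["tcp_pos"]); print("cam in tool",off.round(3),"cam axes in tool\n",(Rt.T@Rm.T).round(3))
tgt=np.array([.495,-.18,.40])
for yaw in (0,90,180,-90):
    Rn=R.from_euler("z",yaw,degrees=True).as_matrix()@np.diag([1,-1,-1.])
    p=tgt-Rn@off; x=R.from_matrix(Rn).as_quat(); qq=np.r_[x[3],x[:3]]
    j=kin.inverse_kinematics(p,qq); print(yaw,p.round(3),j)
    if j is not None: best=(p,qq) if 'best' not in dir() else best
env.reach(*best); print(env.get_state()["time"])
snap("wrist","w1")
```

```text
cam in tool [ 0.081  0.    -0.07 ] cam axes in tool
 [[-0.002 -0.949 -0.316]
 [ 1.    -0.001 -0.002]
 [ 0.001 -0.316  0.949]]
0 [ 0.414 -0.18   0.33 ] [-0.71734915  0.07815863  1.06973669  2.07925078 -0.08015087  1.02616506
 -1.17810646]
90 [ 0.495 -0.261  0.33 ] [-0.53029073  0.55394023  1.29189491  1.85724137 -0.57822184  1.18185354
  0.9583206 ]
180 [ 0.576 -0.18   0.33 ] [-0.49132771  0.47608381  0.96409998  1.74883477 -0.42656158  1.1433165
  2.17354197]
-90 [ 0.495 -0.099  0.33 ] [-0.93877239  0.39406971  1.30866254  1.97401067 -0.42921342  1.09974761
 -2.58757215]
3.2167
```

View pics/w1.png

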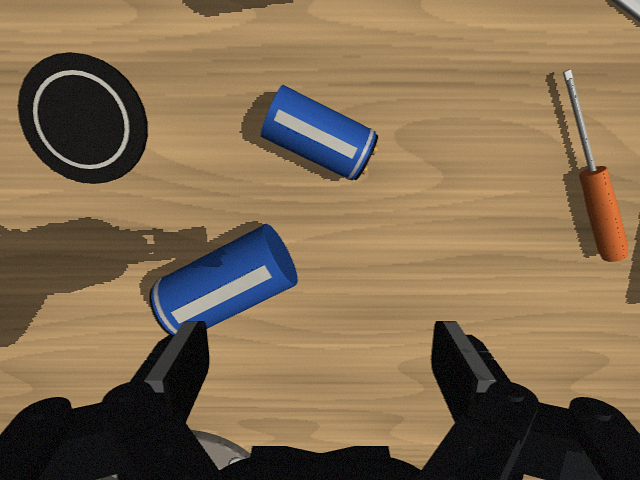

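The wrist view shows the small can at (320,133) with its terminals at the right end (365,165). It lies apart from the larger can at (225,280), and the pad is at (82,118).

```bash
cat > fit.py <<'E'
from h import *
from scipy.optimize import least_squares
out=[]
for tag,roi in (("w1",(235,60,400,200)),("scene0",(260,225,312,272)),("side0",(274,262,318,310))):
    p,d,c=load(tag); P=cloud(d,c); k=np.zeros((480,640),bool); k[roi[1]:roi[3],roi[0]:roi[2]]=1
    Q=P[k&(P[...,2]>.012)&(P[...,2]<.07)]
    f=lambda x,Q=Q:np.hypot(-(Q[:,0]-.49)*np.sin(x[0])+(Q[:,1]+.18)*np.cos(x[0])-x[1],Q[:,2]-x[2])-x[3]
    r=least_squares(f,[np.radians(-110),0,.025,.025],loss="soft_l1",f_scale=.002).x
    a=np.array([np.cos(r[0]),np.sin(r[0])]); n=np.array([-a[1],a[0]])
    t=(Q[:,:2]-[.49,-.18])@a; lo,hi=np.percentile(t,[.7,99.3])
    print(tag,len(Q),"yaw",np.degrees(r[0]).round(1),"zc,r",r[2:].round(4),"len",(hi-lo).round(4),
      "foot",([.49,-.18]+a*lo+n*r[1]).round(4),"top",([.49,-.18]+a*hi+n*r[1]).round(4))
p,d,c=load("w1"); V=p.max(2)
m=((V<60)).astype(np.uint8); m[:, 160:]=0; m[200:]=0
ct=max(cv2.findContours(m,cv2.RETR_EXTERNAL,cv2.CHAIN_APPROX_NONE)[0],key=cv2.contourArea)
X=ray_plane(ct[:,0],c,.008)[:,:2].astype(np.float32); P=cloud(d,c)
print("pad",cv2.minEnclosingCircle(X),ray_plane(cv2.fitEllipse(ct)[0],c,.008).round(4),"z",np.median(P[m>0][:,2]).round(4))
E
python3 fit.py
```

```text
w1 6200 yaw -115.4 zc,r [0.0255 0.0243] len 0.0993 foot [ 0.5018 -0.1354] top [ 0.4592 -0.225 ]
scene0 783 yaw -115.1 zc,r [0.0277 0.0221] len 0.0969 foot [ 0.5023 -0.1349] top [ 0.4611 -0.2226]
side0 597 yaw -115.6 zc,r [0.0301 0.0198] len 0.1032 foot [ 0.5062 -0.1363] top [ 0.4616 -0.2293]
pad ((0.49300336837768555, 0.04705798253417015), 0.060671981424093246) [[0.4962 0.0473 0.008 ]] z 0.0079
```

```bash
cat > g.py <<'E'
from h import *
foot=np.array([.5025,-.1355,.025]); yaw=np.radians(-115.4); a=np.array([np.cos(yaw),np.sin(yaw),0]); PAD=np.array([.494,.048,0])
S,D=.058,.056   # grip point along the can from its foot; along the tool from TCP
up=np.array([0,0,1.])
def quat(M): x=R.from_matrix(M).as_quat(); return np.r_[x[3],x[:3]]
def lying(th,sg):
    z=-np.cos(th)*up-np.sin(th)*a; y=sg*np.cross(up,a); return np.c_[np.cross(y,z),y,z]
Cl=np.c_[np.cross(np.cross(up,a),a)*0+np.cross(a,-up)*0+np.cross(a,up),up*1.,a]  # can frame, z=a
Cl=np.c_[np.cross(up,a),up*1.,a]; Cl[:,0]=np.cross(Cl[:,1],Cl[:,2])
def standing(th,sg,psi): return R.from_euler("z",psi).as_matrix()@Cl.T@lying(th,sg)
def lie_tcp(th,sg,back=0): M=lying(th,sg); return foot+S*a-(D+back)*M[:,2],M
def stand_tcp(th,sg,psi,z,back=0): M=standing(th,sg,psi); return PAD+[0,0,z+S]-(D+back)*M[:,2],M
E
python3 - <<'E'
from g import *
from cell import env,kin
print(np.linalg.det(Cl))
q0=env.get_state()["qpos"]
lo=np.array([-2.96,-.34,-1.41,.24,-1.37,.17,-2.96]);hi=np.array([2.96,2.1,1.46,2.44,4.51,1.92,2.96])
ik=lambda pm:kin.inverse_kinematics(pm[0],quat(pm[1]))
mg=lambda j:min((j-lo).min(),(hi-j).min())
for th in np.radians([30,40,45,50,60]):
  for sg in (1,-1):
    L=[ik(lie_tcp(th,sg,b)) for b in (0,.09)]
    if any(j is None for j in L): continue
    row=[]
    for psi in np.radians(range(-180,180,20)):
        T=[ik(stand_tcp(th,sg,psi,z,b)) for z,b in ((.008,0),(.06,0),(.008,.09))]
        if any(j is None for j in T): continue
        zz=standing(th,sg,psi)[:,2]; row.append((int(np.degrees(psi).round()),int(np.degrees(np.arctan2(zz[1],zz[0])).round()),round(min(map(mg,T)),2),round(abs(T[0]-L[0]).max(),1)))
    print(np.degrees(th).round(),sg,"lie margin",[round(mg(j),2) for j in L],"(psi,heading,margin,dq)",row)
E
```

```text
0.9999999999999999
30.0 1 lie margin [np.float64(0.34), np.float64(0.39)] (psi,heading,margin,dq) [(-180, 90, np.float64(0.01), np.float64(2.9)), (-160, 110, np.float64(0.05), np.float64(2.6)), (-140, 130, np.float64(0.03), np.float64(2.5)), (-120, 150, np.float64(0.06), np.float64(2.7)), (-100, 170, np.float64(0.01), np.float64(2.2)), (-60, -150, np.float64(0.05), np.float64(1.9)), (-40, -130, np.float64(0.24), np.float64(1.8)), (-20, -110, np.float64(0.46), np.float64(1.8)), (0, -90, np.float64(0.48), np.float64(1.8)), (20, -70, np.float64(0.29), np.float64(2.0)), (40, -50, np.float64(0.08), np.float64(2.4)), (160, 70, np.float64(0.03), np.float64(2.9))]
30.0 -1 lie margin [np.float64(0.24), np.float64(0.1)] (psi,heading,margin,dq) [(-180, 90, np.float64(0.08), np.float64(3.4)), (-160, 110, np.float64(0.29), np.float64(3.4)), (-140, 130, np.float64(0.17), np.float64(3.4)), (-120, 150, np.float64(0.07), np.float64(3.5)), (-100, 170, np.float64(0.01), np.float64(3.5)), (-60, -150, np.float64(0.02), np.float64(3.4)), (-40, -130, np.float64(0.01), np.float64(3.6)), (-20, -110, np.float
[... 5465 characters left out ...]
-180, 90, np.float64(0.31), np.float64(2.7)), (-160, 110, np.float64(0.43), np.float64(2.8)), (-140, 130, np.float64(0.53), np.float64(3.0)), (-120, 150, np.float64(0.57), np.float64(3.1)), (-100, 170, np.float64(0.53), np.float64(3.2)), (-80, -170, np.float64(0.33), np.float64(2.7)), (-60, -150, np.float64(0.2), np.float64(2.8)), (-40, -130, np.float64(0.2), np.float64(3.0)), (-20, -110, np.float64(0.22), np.float64(3.3)), (0, -90, np.float64(0.11), np.float64(1.8)), (20, -70, np.float64(0.1), np.float64(1.8)), (40, -50, np.float64(0.06), np.float64(1.7)), (60, -30, np.float64(0.03), np.float64(4.0)), (140, 50, np.float64(0.11), np.float64(2.5)), (160, 70, np.float64(0.1), np.float64(2.6))]
```

Run:
```python
from g import *
from cell import env,kin
th,sg=np.radians(45),1
q0=env.get_state()["qpos"]
for b in (.16,.09,0): 
    p,M=lie_tcp(th,sg,b); j=kin.inverse_kinematics(p,quat(M)); print(b,p.round(3),None if j is None else (j-q0).round(2))
for b in (.16,.09):
    p,M=lie_tcp(th,sg,b)
    try: env.reach(p,quat(M)); print("reached",b)
    except env.PlanningError as e: print(b,e)
p,M=lie_tcp(th,sg)
print(env.movel(p,velocity=.06,stop_force=8))
s=env.get_state(); print(s["time"],(s["tcp_pos"]-p).round(4),s["force"].round(1))
```

```text
0.16 [ 0.412 -0.326  0.178] [ 1.13  0.61 -0.46 -0.15 -0.95  0.38  2.35]
0.09 [ 0.433 -0.281  0.128] [ 1.14  0.64 -0.58 -0.09 -1.01  0.24  2.37]
0 [ 0.461 -0.224  0.065] [ 1.17  0.7  -0.78 -0.04 -1.11  0.06  2.41]
reached 0.16
reached 0.09
False
7.325 [-0.     -0.0004  0.0002] [-0.2  0.1 -0.7]
```

Run:
```python
from g import *
from cell import env,kin
th,sg=np.radians(45),1
env.grip(.03,60); s=env.get_state(); print(s["time"],s["opening"],s["gripper_force"],s["force"].round(1))
if .044<s["opening"]<.056:
    print(env.movel(s["tcp_pos"]+[0,0,.20],velocity=.12)); s=env.get_state(); print(s["time"],s["opening"],s["gripper_force"],s["force"].round(2))
    q0=s["qpos"]
    for d in (-180,-170,-160,-150,-140,-130,-120):
        p,M=stand_tcp(th,sg,np.radians(d),.17); j=kin.inverse_kinematics(p,quat(M)); print(d,p.round(3),None if j is None else (j-q0).round(2))
snap("wrist","w2"); snap("side","side2")
```

```text
7.75 0.04876523162934453 61.523834466934204 [-2.2 -1.2  3.6]
False
9.5667 0.04844866750916339 61.89851403236389 [ 0.63  0.16 -1.9 ]
-180 [0.494 0.008 0.268] [-0.71  0.09  0.36  0.06 -0.1   0.15 -3.03]
-170 [0.501 0.009 0.268] [-0.7   0.15  0.35 -0.02 -0.03  0.24 -2.94]
-160 [0.508 0.011 0.268] [-0.69  0.19  0.33 -0.1   0.04  0.31 -2.85]
-150 [0.514 0.014 0.268] [-0.7   0.23  0.31 -0.17  0.12  0.37 -2.76]
-140 [0.519 0.018 0.268] [-0.7   0.26  0.28 -0.24  0.2   0.41 -2.67]
-130 [0.524 0.023 0.268] [-0.72  0.28  0.26 -0.3   0.28  0.44 -2.58]
-120 [0.528 0.028 0.268] [-0.73  0.3   0.23 -0.35  0.37  0.46 -2.49]
```

View pics/side2.png

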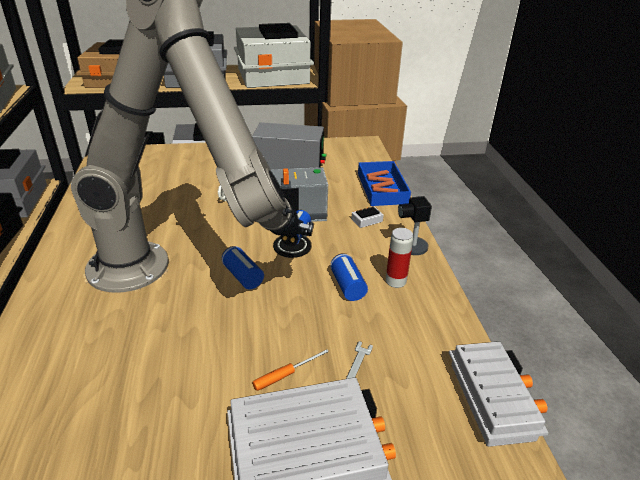

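The side view shows the can held in the gripper, clear of the bench at about (300,218), and everything else undisturbed.

Run:
```python
from g import *
from cell import env,kin
th,sg,psi=np.radians(45),1,np.radians(-150)
p,M=stand_tcp(th,sg,psi,.12); env.reach(p,quat(M))
p,M=stand_tcp(th,sg,psi,.03); print(env.movel(p,velocity=.1,stop_force=8))
s=env.get_state(); print(s["time"],s["opening"],(s["tcp_pos"]-p).round(4),s["force"].round(2))
a=snap("scene","scene3"); b=snap("side","side3"); w=snap("wrist","w3")
from scipy.optimize import least_squares
for n,(p,d,c) in (("scene",a),("side",b)):
    P=cloud(d,c); hsv=cv2.cvtColor(p,cv2.COLOR_BGR2HSV); H,S_,V=[hsv[...,i].astype(int) for i in range(3)]
    m=(H>100)&(H<132)&(S_>120)&(V>30)&(np.hypot(P[...,0]-.494,P[...,1]-.048)<.05)&(P[...,2]>.02)&(P[...,2]<.15)
    Q=P[m]; print(n,len(Q),Q.min(0).round(3),Q.max(0).round(3))
    if len(Q)>40:
        x=least_squares(lambda x:np.hypot(Q[:,0]-x[0]-x[2]*(Q[:,2]-.075),Q[:,1]-x[1]-x[3]*(Q[:,2]-.075))-.025,[.494,.048,0,0],loss="soft_l1",f_scale=.002).x; print(" axis fit",x.round(4))
cv2.imwrite("pics/crop3.png",np.hstack([cv2.resize(a[0][200:320,300:460],(400,300)),cv2.resize(b[0][160:280,220:380],(400,300))]))
```

```text
False
13.0167 0.048553061272534136 [ 0.0003 -0.0002  0.0005] [ 0.12  0.32 -1.49]
scene 13 [0.492 0.024 0.031] [0.518 0.065 0.125]
side 210 [0.473 0.006 0.028] [0.519 0.048 0.135]
 axis fit [ 0.4974  0.0476  0.008  -0.0256]
```

View pics/crop3.png

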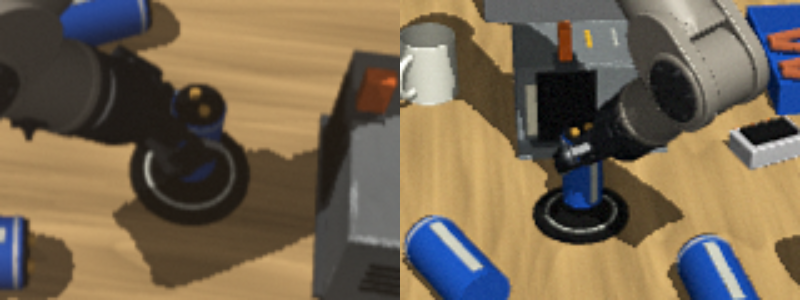

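The crops show the can upright with its brass terminals up, centred just above the pad; the fit is within about 3 mm and 1.5°.

Run:
```python
from g import *
from cell import env,kin
th,sg,psi=np.radians(45),1,np.radians(-150)
p,M=stand_tcp(th,sg,psi,.006); p=p+[-.002,0,0]
print(env.movel(p,velocity=.025,stop_force=4)); s=env.get_state(); print(s["time"],(s["tcp_pos"]-p).round(4),s["force"].round(2))
env.grip(.085); env.dwell(.2); s=env.get_state(); print(s["time"],s["opening"],s["force"].round(2))
print(env.movel(s["tcp_pos"]-.11*M[:,2],velocity=.12)); s=env.get_state(); print(s["time"])
a=snap("scene","scene4"); b=snap("side","side4")
from scipy.optimize import least_squares
for n,(p,d,c) in (("scene",a),("side",b)):
    P=cloud(d,c)
    Q=P[(np.hypot(P[...,0]-.494,P[...,1]-.048)<.045)&(P[...,2]>.015)&(P[...,2]<.098)]; print(n,len(Q),Q.min(0).round(3),Q.max(0).round(3))
    x=least_squares(lambda x:np.hypot(Q[:,0]-x[0]-x[2]*(Q[:,2]-.05),Q[:,1]-x[1]-x[3]*(Q[:,2]-.05))-.025,[.494,.048,0,0],loss="soft_l1",f_scale=.002).x; print(" axis fit",x.round(4))
cv2.imwrite("pics/crop4.png",np.hstack([cv2.resize(a[0][200:320,340:500],(400,300)),cv2.resize(b[0][160:280,220:380],(400,300))]))
# shutter poses
T=np.array([.4885,.1945]);
q0=s["qpos"]
for sgn in (1,-1):
  y=np.array([sgn,0,0.]);z=np.array([0,0,-1.]);G=np.c_[np.cross(y,z),y,z]
  for dx,h in ((0,.12),(0,0),(.04,0)):
    t=np.r_[T+[dx,0],.172+.054+h]; j=kin.inverse_kinematics(t,quat(G)); print(sgn,dx,h,None if j is None else (j-q0).round(2),None if j is None else j.round(2))
```

```text
True
13.9583 [0.0002 0.0001 0.003 ] [ 0.92 -1.14  5.68]
14.6167 0.08506174239651823 [1.1  0.81 0.51]
False
15.6833
scene 373 [0.484 0.022 0.015] [0.519 0.072 0.098]
 axis fit [4.913e-01 4.710e-02 4.600e-03 2.000e-04]
side 345 [0.47  0.015 0.016] [0.52  0.052 0.098]
 axis fit [ 0.4956  0.0478 -0.0022 -0.0051]
1 0 0.12 [-0.65 -0.69 -0.29  0.16  0.82 -0.62  1.34] [-0.98  0.2   0.56  1.89 -0.12  1.08 -0.37]
1 0 0 [-0.6  -0.53 -0.33  0.28  0.7  -0.87  1.45] [-0.92  0.36  0.52  2.01 -0.24  0.83 -0.26]
1 0.04 0 [-0.53 -0.47 -0.35  0.2   0.68 -0.84  1.49] [-0.86  0.42  0.5   1.93 -0.26  0.86 -0.22]
-1 0 0.12 [ 0.76 -0.48 -2.03  0.07  1.35 -0.5   3.98] [ 0.43  0.41 -1.18  1.81  0.41  1.2   2.28]
-1 0 0 [-1.06 -0.18  0.43  0.31  0.14 -0.66 -1.13] [-1.39  0.7   1.28  2.04 -0.8   1.04 -2.84]
-1 0.04 0 [-0.98 -0.12  0.41  0.22  0.1  -0.61 -1.11] [-1.3   0.76  1.26  1.95 -0.84  1.09 -2.81]
```

View pics/crop4.png

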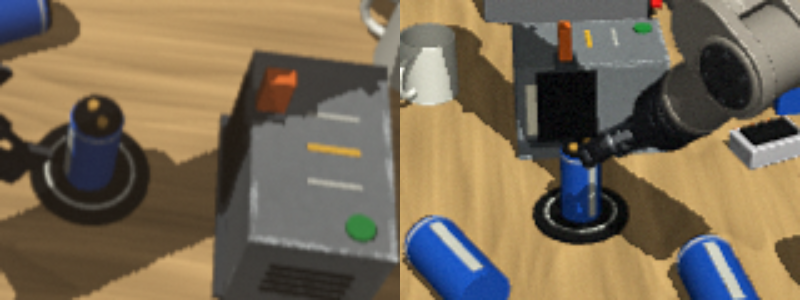

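The can stands upright and released on the pad, within 3 mm of centre. The tab is visible at the closed mark. Next is the shutter.

Run:
```python
from g import *
from cell import env,kin
y=np.array([1,0,0.]);z=np.array([0,0,-1.]);G=np.c_[np.cross(y,z),y,z]
s=env.get_state(); env.movel(s["tcp_pos"]+[0,-.03,.2],velocity=.2)
env.reach([.4885,.1945,.346],quat(G)); s=env.get_state(); print(s["time"],s["tcp_pos"].round(4))
p,d,c=snap("wrist","w5"); P=cloud(d,c); hsv=cv2.cvtColor(p,cv2.COLOR_BGR2HSV); H,S_,V=[hsv[...,i].astype(int) for i in range(3)]
m=(H<16)&(S_>150)&(V>70)&(P[...,2]>.143)&(P[...,2]<.2)&(np.hypot(P[...,0]-.4885,P[...,1]-.1945)<.04)
Q=P[m]; print(len(Q),Q.min(0).round(4),Q.max(0).round(4)); T=Q[Q[:,2]>.187]
print("top",np.median(T[:,2]),cv2.minAreaRect((T[:,:2]*1000).astype(np.float32)))
m=(H>20)&(H<35)&(S_>110)&(V>100)&(abs(P[...,2]-.14)<.006); Q=P[m]
if len(Q)>9: print("yellow",len(Q),np.median(Q,0).round(4),(cv2.minAreaRect((Q[:,:2]*1000).astype(np.float32))))
```

```text
18.3 [0.4888 0.1934 0.3454]
1356 [0.4787 0.1838 0.1492] [0.4945 0.2099 0.1933]
top 0.19086895168893353 ((486.3953552246094, 196.83059692382812), (15.48437213897705, 26.028030395507812), 0.06594633311033249)
yellow 298 [0.5226 0.2521 0.1412] ((522.3930053710938, 252.10650634765625), (44.842750549316406, 6.433514595031738), 88.80265808105469)
```

View pics/w5.png

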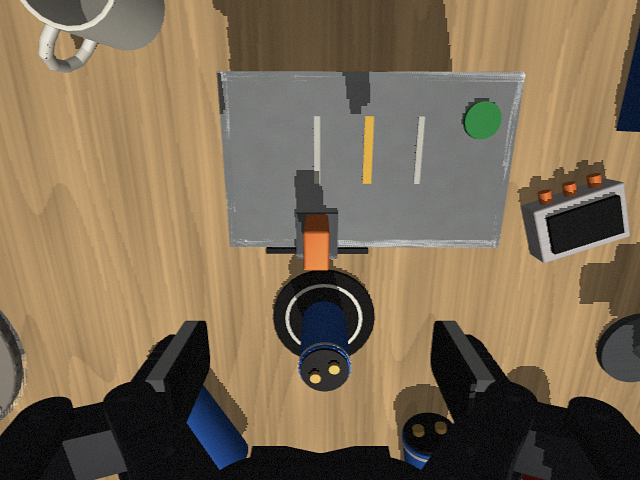

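The wrist view shows the tab at (316,245) between the fingers' planes, level with the closed line, and the yellow mark at (368,150). The tab-to-mark distance measures 36 mm against the expected 35.

```bash
cat > tab.py <<'E'
from h import *
def tab(tag,cam):
    p,d,c=snap(cam,tag); P=cloud(d,c); hsv=cv2.cvtColor(p,cv2.COLOR_BGR2HSV); H,S_,V=[hsv[...,i].astype(int) for i in range(3)]
    m=(H<16)&(S_>150)&(V>70)&(P[...,2]>.143)&(P[...,2]<.2)&(np.abs(P[...,1]-.195)<.03)&(abs(P[...,0]-.52)<.06)
    Q=P[m]; print(tag,len(Q),Q.min(0).round(4) if len(Q) else "",Q.max(0).round(4) if len(Q) else "",Q.mean(0).round(4) if len(Q) else "")
    m=(H>20)&(H<35)&(S_>110)&(V>100)&(abs(P[...,2]-.14)<.006)&(abs(P[...,0]-.523)<.03)&(abs(P[...,1]-.25)<.04); Q=P[m]
    if len(Q): print("  yellow",len(Q),np.median(Q,0).round(4))
E
python3 - <<'E'
from tab import *
from cell import env
s=env.get_state()
env.movel([.4875,.195,.345],velocity=.1)
print(env.movel([.4875,.195,.226],velocity=.1,stop_force=8)); s=env.get_state(); print(s["time"],s["force"].round(2))
env.grip(.005,60); s=env.get_state(); print(s["time"],s["opening"],s["gripper_force"],s["force"].round(2),s["tcp_pos"].round(4))
if .012<s["opening"]<.022:
    tab("w6","wrist"); x0=s["tcp_pos"].copy()
    print(env.movel(np.array([.4875+.035,.195,.226]),velocity=.03)); env.dwell(.3)
    s=env.get_state(); print(s["time"],s["opening"],s["gripper_force"],s["force"].round(2),(s["tcp_pos"]-x0).round(4))
    tab("w7","wrist"); tab("side7","side"); tab("scene7","scene")
E
```

```text
False
19.9417 [ 0.16  0.15 -0.1 ]
20.575 0.015202240647955641 58.55913519859314 [-1.88  0.32  3.86] [0.4873 0.195  0.2262]
w6 5041 [0.4798 0.1836 0.1466] [0.4959 0.2106 0.1926] [0.4875 0.2036 0.1819]
  yellow 674 [0.522  0.2559 0.1412]
False
22.2417 0.01526675655827595 59.35455679893494 [-6.57 -2.34  8.84] [ 0.0343 -0.0001 -0.    ]
w7 4240 [0.514  0.1832 0.1453] [0.5305 0.2105 0.1926] [0.5218 0.2052 0.1802]
  yellow 512 [0.5225 0.2527 0.1411]
side7 75 [0.5155 0.1768 0.1438] [0.5315 0.2057 0.1938] [0.5242 0.1857 0.172 ]
scene7 26 [0.5176 0.1814 0.1481] [0.534  0.1839 0.1986] [0.5251 0.1827 0.1722]
```

Run:
```python
from h import *
a=load("w7")[0]; b=load("side7")[0]
cv2.imwrite("pics/fin.png",np.hstack([cv2.resize(a,(400,300)),cv2.resize(b[150:300,210:410],(400,300))]))
```

```text
(no output)
```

View pics/fin.png

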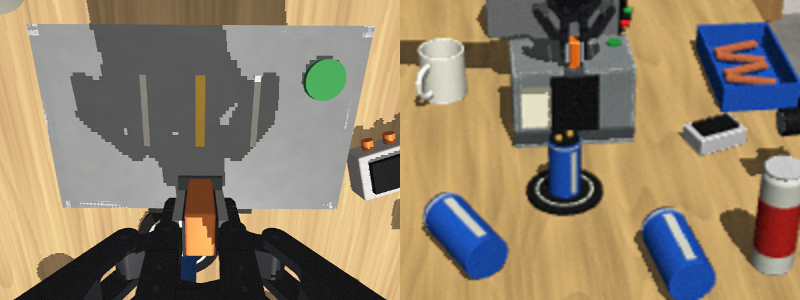

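The tab is held between the fingers, level with the yellow mark (200,110 in the left half). The can stands on the pad (565,165 in the right half) and the bystanders are untouched.

```bash
python3 -c "
from cell import env,job
print(env.get_state()['time']); print(job.job_done())"
```

```text
22.3917
the job is handed in; nothing more can be done
None
```

The job is handed in at 22.4 s, verdict not shown: the capacitor stands upright and released on the pad within about 3 mm of centre, and the fingers hold the shutter tab level with the yellow mark at about 34 mm of travel.

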